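# Seat the shaker in the spice carousel and bring it to the front

## Robot

A 6-joint arm with a two-finger parallel gripper is mounted at the origin on a cart in front of the work surface, level with it; the furniture and walls round the work are solid. World frame = base frame: x ahead of the robot, y to its left, z up, the work surface at z = 0. Lengths are in m, angles in rad, forces in N, time in s.
With the tool pointing down it reaches from about 0.225 to 0.875 m from the base axis. Payload 3.4 kg.
Tool frame: the origin (TCP) lies between the finger pads; the fingertips stand 11 mm ahead of it and the grasp point (between the pads) lies 8 mm behind it (tips_ahead is the distance from the TCP to the fingertips, in m); z points along the fingers, x is the direction in which the jaws open and shut, and the axes are right-handed (so a half turn about z gives the same grasp; the last joint's range is limited). The gripper opens to 85 mm and grips with 20 to 120 N. Pads are 22 mm wide; open, the fingers measure 114 mm over their backs; the gripper's body (76 mm by 85 mm) begins 54 mm behind the grasp point. The pads swing forward as they close: fully open they stand 13 mm farther back than shut.
Start: joints at [-1.239, 0.276, 1.505, -0, 1.361, -0.121], TCP at [0.252, -0.517, 0.242] pointing down, gripper open.
Joint ranges: [-2.89, 2.89], [-0.75, 2.08], [0.22, 2.7], [-1.18, 4.32], [0.11, 2.71], [-2.7, 2.7]. Speed limits (rad/s): [2.57, 2.57, 3.14, 3.14, 3.14, 3.14].

## Interface

Orientations are given as a unit quaternion [w, x, y, z].
In Python, from rig import get_state, get_image, sign_off, masks_of, tips_ahead gives the robot as it stands.
- The arm moves only by the tool play_rows, never from a script. Its argument "series" is a list of rows, each an object of numbers: "fingers": the closure, from -1 (fully open) to 1 (shut); "dx", "dy", "dz": the shift along the world's x, y, z in mm; "turn": the turn about the world's z in rad. A call has 1 to 20 rows; each row shifts and turns the pose as measured when the row begins; what a row does not reach is not made up. A row lasts 1/12 s, in which the tool goes at most 41.7 mm and 7.16 degrees, less where a joint would pass 70% of its speed; a pose out of reach is approached as far as the arm can. A call with a gripper value outside its range is refused whole. The fingers move at their own pace and stop on an object; "squeeze" is the grip in N (left out, the last holds). Time passes only in rows, so rows that do not move let the fingers close. It gives the time, the measured TCP pose, the force and the opening at its end, in the units of the state.
- get_state(): the state, without advancing time (a new reading comes with each control period).
- get_image(name): name is "scene" or "side" or "wrist"; returns a dict with "pixels" (480x640x3 uint8, red, green, blue), "vfov" (degrees; the focal length in pixels is half the picture's height over the tangent of half this angle, whatever the lens; pixels are square), "cx", "cy" (the principal point, pixels), "rvec" (rotation vector, rad) and "tvec" (3), from world to camera coordinates, as OpenCV has them; the wrist camera has in their place "hand_eye" (4x4, takes a point from camera to tool coordinates, whose origin is the TCP and whose axes are the tool frame's). Camera axes: x right, y down, z forward; pixel columns grow to the right and rows downward; lengths in m; the calibration is good to about 2 mm. A picture is of the moment at which its call begins: read the wrist's pose just before it. There is no depth.
- sign_off(): hands the job in, once; it reports no verdict.
Trained networks look in a picture, given as the dict that the camera call returned (one of the last four; its "shot" number tells which), for a name from the list of things; names that differ only in an ending like _2 or _b are one class to them, and where a whole thing is asked for, a point or a joint stands for the part that bears it (a point fixed in the world has none). Each returns a list of dicts, best first, with "p" (0 to 1); they miss things now and then, are a little off and sometimes report something else, mostly with a low value. They report only what shows in the picture. A call takes as long as a camera call.
- masks_of(picture, label): "region" (480x640 bool, what is visible of it) and "xy" ([column, row] in pixels, amid what is visible of it).
The state is a dict: "clock": time; "qpos": joint angles; "qd": joint speeds; "effort": joint torques, N m; "position": TCP position; "ee_rot": TCP orientation; "contact_force": force on the tool from outside, world axes, zero at the start; "moment": the same for the moment, N m; "width": finger opening in m.
Only numpy, scipy, OpenCV 4.12 (cv2) and the standard library are available. Lean on these libraries where they do the work, as an engineer would, in place of code of your own. Each camera call takes 0.05 s, during which the arm holds its last target. There are 200 camera calls.

## Task

Pick up the domed shaker that stands beside the spice carousel (not those behind the sink) and, where the carousel's empty bay now stands, press it down into that bay until the sprung seat under it is fully down. Then turn the carousel by the shaker until that bay points at the arrow mark on the fixed foot, and finish while still gripping the seated shaker so that the turntable is held still. Keep the shaker upright and leave the other things on the worktop where they are.

Things in the scene. Friction and masses are not known exactly. Their poses are not given: they have to be found in the camera images.
- shaker: loose salt shaker with a domed metal cap, 90 mm tall; round body of 44 mm diameter up to 66 mm height, then the cap of 34 mm diameter; 0.1 kg. It stands upright on the open worktop left or right of the carousel; look-alikes behind the sink by the tap are fixed. Origin: centre of its underside, z up along it. Grip it by the body.
- carousel: fixed round wooden foot of the spice carousel, 224 mm diameter, 14 mm high, with a 44 mm wide tongue that sticks out to 150 mm from the turning axis on the front side and carries a small raised arrow (V-shaped ridge). Origin: on the turning axis, on the worktop; the tongue lies along its -x axis. The foot cannot move; the turntable turns on it.
- bay (a point): the empty bay: centre of its floor, where the top of the sprung seat lies when fully down (42 mm above the worktop, 85 mm from the axis). It turns with the turntable. The collar is a steel ring of 52 mm inner diameter, flared to about 60 mm at the mouth, its top 22 mm above this point. A fully seated shaker has its origin here.
- front_mark (a point): fixed point where bay must come: 85 mm from the axis towards the arrow, 42 mm above the worktop
- turntable (a joint): turn of the turntable, rad, counter-clockwise from above; 0 = the empty bay at the arrow (2 pi is the same place). It turns freely both ways without stops, with light friction (about 0.06 N m), and stays where it is left.
- seat (a joint): how far the sprung seat, a black round pad in the empty bay, is pushed down, m: 0 = up (top at 54 mm above the worktop), 0.012 = fully down on its stop. It is stiff: it takes about 6 N to start and 8 N to push home, more than the shaker's weight, and it stays down where it is pushed.
- herb_bottle: bystander: corked glass bottle, 63 mm diameter, 137 mm tall, origin at the underside
- tin: bystander: food tin, 76 mm diameter, 58 mm tall, origin at the underside
- cup: bystander: brown cup without handle, 73 mm diameter, 62 mm tall, origin at the underside
- tea_box: bystander: carton, 73 x 126 x 93 mm, origin at the underside
- peeler: bystander: vegetable peeler lying flat, 129 mm long, origin at the underside
- hub (a point): top of the low steel knob (44 mm diameter, 48 mm high) in the middle of the turntable, a wooden disc of 240 mm diameter, top at 28 mm. Round it stand four round steel bays, 85 mm from the axis, 90 degrees apart: three hold spice jars (45 mm diameter, tops at 134 mm) that are clipped in and turn with the disc; the fourth is empty.

How it is judged:
On the way, in this order (a step that is already met when the one before it is completed fails the run):
1. the shaker is gripped and lifted clear of the worktop (height (world z) of shaker above 0.04 m and contact force between the fingers and shaker above 1 N), for 0.2 s.
2. the shaker stands in the empty bay, pressed by the fingers until the seat is fully down, before the bay has been turned to the front (value of joint seat above 0.0105 m and horizontal distance between shaker and bay below 0.008 m and height (world z) of shaker below 0.046 m and contact force between the fingers and shaker above 1 N and horizontal distance between bay and front_mark above 0.04 m), for 0.1 s.
At the end, for the whole second after the job is handed in: the bay with the shaker is within 12 mm of the front mark (about 8 degrees) and the turntable is still (under 0.05 rad/s), the shaker stands upright in the bay (centre within 8 mm, seat at least 8.5 mm down), and the fingers still grip the shaker with more than 1 N (horizontal distance between bay and front_mark below 0.012 m and horizontal distance between shaker and bay below 0.008 m and height (world z) of shaker below 0.048 m and value of joint seat above 0.0085 m and angle between shaker's own z axis and vertical below 0.2 rad and contact force between the fingers and shaker above 1 N and velocity of joint turntable between -0.05 and 0.05 rad/s); the arm keeps its last pose, push and grip.
It fails at once if the shaker is tipped by more than about 35 degrees (angle between shaker's own z axis and vertical above 0.6 rad).
It fails at once if another thing on the worktop is moved by more than 30 mm (distance of any of herb_bottle, tin, cup, tea_box, peeler from where it was at the start of the episode above 0.03 m).
It also fails if it takes over 54 s, if anything falls off the work surface, if the arm or the gripper's body presses on something with over 40 N, if the wrist force passes 120 N, or if a joint passes its speed limit or range.

## Working session

There is one attempt and no reset: what is moved stays moved. The work goes in short steps, Python scripts to look and compute and a tool call to move; the robot and the scene stay as the last step left them, time stands still between calls to the robot, and variables do not carry over. Pictures are saved under pics/ and viewed, about 8 in all and at most 12, crops included, and the job is handed in when it is done.

Besides the shell and the picture viewer there is one more tool, called after "Emit:" in YAML: its name, and indented under it one key for each argument. play_rows: Moves the arm, as the interface text tells. Its arguments: {"type":"object","properties":{"series":{"type":"array"},"squeeze":{"type":"number"}},"required":["series"]}

```bash
mkdir -p pics
cat > h.py <<'E'
import numpy as np, cv2
from scipy.spatial.transform import Rotation as R
from rig import *
def cam(im,st=None):
    f=240/np.tan(np.radians(im["vfov"])/2)
    if "rvec" in im:
        M=R.from_rotvec(np.ravel(im["rvec"])).as_matrix(); t=np.ravel(im["tvec"])
        return f,M,t
    q=st["ee_rot"]; T=np.eye(4); T[:3,:3]=R.from_quat([q[1],q[2],q[3],q[0]]).as_matrix(); T[:3,3]=st["position"]
    T=T@np.array(im["hand_eye"]); Ti=np.linalg.inv(T); return f,Ti[:3,:3],Ti[:3,3]
def ray(im,xy,z,st=None):
    f,M,t=cam(im,st); d=M.T@np.array([(xy[0]-im["cx"])/f,(xy[1]-im["cy"])/f,1]); c=-M.T@t
    return c+d*(z-c[2])/d[2]
def proj(im,P,st=None):
    f,M,t=cam(im,st); p=M@np.array(P)+t; return [im["cx"]+f*p[0]/p[2],im["cy"]+f*p[1]/p[2]]
def save(im,n,crop=None):
    a=im["pixels"][:,:,::-1]
    cv2.imwrite("pics/"+n,a)
E
python3 - <<'E'
from h import *
print(get_state())
for n in ["scene","side"]:
    im=get_image(n); save(im,n+"0.png")
    f,M,t=cam(im); print(n,f,-M.T@t, im["cx"],im["cy"])
    for l in ["shaker","carousel","bay","hub","seat","tin","cup","tea_box","herb_bottle","peeler"]:
        for m in masks_of(im,l)[:3]:
            ys,xs=np.nonzero(m["region"])
            print(l,round(m["p"],2),m["xy"],xs.min(),xs.max(),ys.min(),ys.max(),ray(im,m["xy"],0.04).round(3))
E
```

```text
{'clock': 0.0, 'qpos': array([-1.23898558e+00,  2.76578225e-01,  1.50614578e+00,  1.59287085e-05,
        1.36072757e+00, -1.21000332e-01]), 'qd': array([-0.00057669,  0.0005035 , -0.00050224,  0.00158804, -0.00051398,
       -0.00157135]), 'effort': array([ 6.77214175e-04, -4.16773009e+01, -2.45803624e+01,  9.90477793e-05,
        1.11355731e-02, -3.03341405e-07]), 'position': array([ 0.2513871 , -0.51655128,  0.24144424]), 'ee_rot': array([-5.90491000e-04,  8.47788535e-01, -5.30333608e-01, -7.17833214e-04]), 'contact_force': array([0.31813496, 0.03412189, 0.26383809]), 'moment': array([ 0.0140088 , -0.01218981, -0.01351089]), 'width': 0.08515117123121503}
scene 559.8830171667255 [-0.17416685 -0.38607162  1.44751901] 322.05595621011116 236.3014111972635
shaker 0.49 [199.4, 167.1] 190 213 157 182 [0.564 0.396 0.04 ]
carousel 0.57 [326.2, 221.4] 298 355 185 243 [ 0.571 -0.036  0.04 ]
bay 0.59 [327.3, 221.3] 299 354 186 244 [ 0.572 -0.039  0.04 ]
bay 0.39 [199.7, 168.0] 190 212 158 181 [0.561 0.394 0.04 ]
hub 0.78 [327.2, 220.3] 299 354 186 243 [ 0.575 -0.037  0.04 ]
seat 0.54 [327.1, 
[... 592 characters left out ...]
shaker 0.59 [367.4, 291.8] 361 375 275 302 [ 0.39  -0.274  0.04 ]
carousel 0.82 [309.6, 237.1] 275 351 186 272 [ 0.493 -0.023  0.04 ]
bay 0.84 [309.0, 233.2] 275 351 184 262 [ 0.506 -0.012  0.04 ]
hub 0.96 [308.6, 234.1] 275 350 186 262 [ 0.502 -0.013  0.04 ]
hub 0.49 [257.2, 195.8] 245 265 183 207 [0.573 0.236 0.04 ]
hub 0.39 [189.7, 212.8] 176 205 200 224 [0.395 0.378 0.04 ]
seat 0.53 [340.6, 222.4] 332 345 216 225 [ 0.597 -0.074  0.04 ]
tin 0.82 [257.6, 192.5] 246 265 183 207 [0.588 0.245 0.04 ]
tea_box 0.68 [443.9, 321.9] 414 465 308 345 [ 0.4   -0.491  0.04 ]
tea_box 0.52 [369.8, 291.9] 361 375 275 302 [ 0.393 -0.28   0.04 ]
peeler 0.73 [189.0, 210.0] 177 205 201 223 [0.404 0.39  0.04 ]
```

Run:
```python
import cv2
a=cv2.imread("pics/scene0.png")[130:370,150:490]; b=cv2.imread("pics/side0.png")[160:360,150:490]
import numpy as np
cv2.imwrite("pics/c1.png",cv2.resize(a,None,fx=2.3,fy=2.3,interpolation=3))
cv2.imwrite("pics/c2.png",cv2.resize(b,None,fx=2.3,fy=2.3,interpolation=3))
```

```text
(no output)
```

View pics/c1.png

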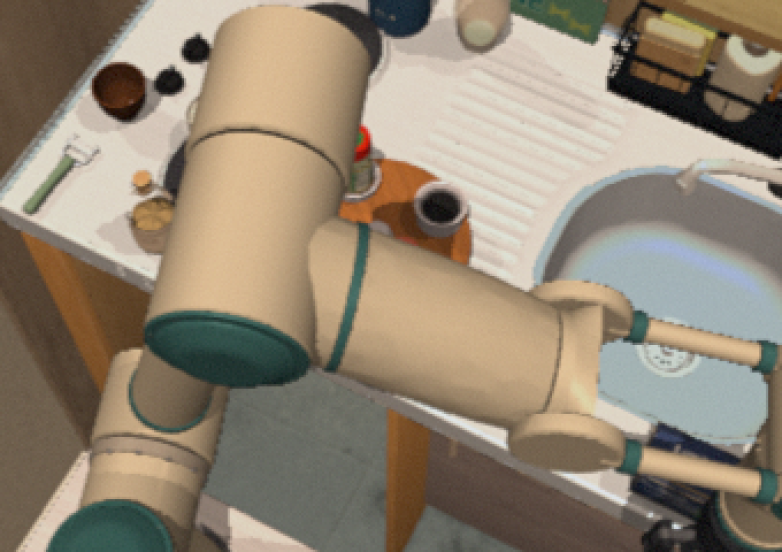

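View pics/c2.png

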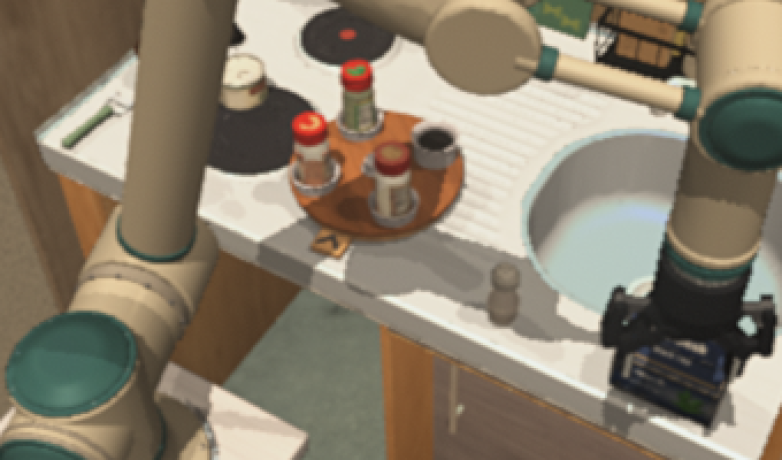

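The side view shows the free shaker's base at about (368,299), the tongue's arrow at (293,265) and the empty bay at (340,223). There are three red-topped jars, and the empty bay is on the right-rear of the disc.

Run:
```python
from h import *
im=get_image("side")
c=lambda x,y:(x/2.3+150,y/2.3+160)
for n,p,z in [("shaker base",c(503,316),0),("shaker top",c(505,268),.085),("arrow",c(330,241),.016),("bay seat",c(436,146),.054),("jar rear",c(356,72),.134),("jar left",c(310,122),.134),("jar front",c(392,151),.134)]:
    print(n,ray(im,p,z).round(3))
m=[m for m in masks_of(im,"shaker")][0]; ys,xs=np.nonzero(m["region"]); print(xs.mean(),ys.mean(),ray(im,(xs.mean(),ys.mean()),.045).round(3))
```

```text
shaker base [ 0.403 -0.273  0.   ]
shaker top [ 0.407 -0.27   0.085]
arrow [ 0.39  -0.029  0.016]
bay seat [ 0.578 -0.08   0.054]
jar rear [0.578 0.043 0.134]
jar left [0.464 0.042 0.134]
jar front [ 0.47  -0.078  0.134]
368.48556430446195 287.8608923884514 [ 0.4   -0.272  0.045]
```

Emit:
play_rows:
  series:
    - {"dx": 20,"dy": 31,"fingers": -1}
    - {"dx": 20,"dy": 31,"fingers": -1}
    - {"dx": 20,"dy": 31,"fingers": -1}
    - {"dx": 20,"dy": 31,"fingers": -1}
    - {"dx": 20,"dy": 31,"fingers": -1}
    - {"dx": 20,"dy": 31,"fingers": -1}
    - {"dx": 20,"dy": 31,"fingers": -1}
    - {"dx": 14,"dy": 28,"fingers": -1}
    - {"fingers": -1}
    - {"fingers": -1}
  squeeze: 40

```text
invalid input at $.series[0]: expected keys fingers, dx, dy, dz, turn
```

Run:
```python
from h import *
st=get_state(); print(st["clock"],st["position"],st["ee_rot"],tips_ahead() if callable(tips_ahead) else tips_ahead)
im=get_image("wrist"); save(im,"w1.png")
for m in masks_of(im,"shaker"):
    ys,xs=np.nonzero(m["region"]); print(m["p"],m["xy"],xs.min(),xs.max(),ys.min(),ys.max(),ray(im,(xs.mean(),ys.mean()),.045,st).round(3))
im=get_image("side")
for m in masks_of(im,"shaker"):
    ys,xs=np.nonzero(m["region"]); print("side",m["p"],m["xy"],ray(im,(xs.mean(),ys.mean()),.045).round(3))
```

```text
1.2 [ 0.2515747  -0.51710021  0.24234679] [ 4.90180761e-05  8.47792397e-01 -5.30328244e-01  5.73818006e-05] 0.011
side 0.7 [370.1, 290.7] [ 0.398 -0.272  0.045]
```

View pics/w1.png

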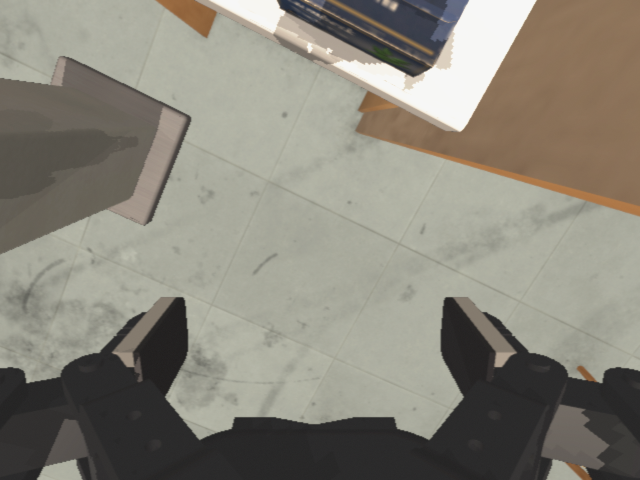

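The move was refused because every row needs all five keys. The wrist view shows only the floor and the tea box at the top, so I'll resend the move.

Emit:
play_rows:
  series:
    - {"dx": 20,"dy": 31,"dz": 0,"turn": 0,"fingers": -1}
    - {"dx": 20,"dy": 31,"dz": 0,"turn": 0,"fingers": -1}
    - {"dx": 20,"dy": 31,"dz": 0,"turn": 0,"fingers": -1}
    - {"dx": 20,"dy": 31,"dz": 0,"turn": 0,"fingers": -1}
    - {"dx": 20,"dy": 31,"dz": 0,"turn": 0,"fingers": -1}
    - {"dx": 20,"dy": 31,"dz": 0,"turn": 0,"fingers": -1}
    - {"dx": 20,"dy": 31,"dz": 0,"turn": 0,"fingers": -1}
    - {"dx": 14,"dy": 28,"dz": 0,"turn": 0,"fingers": -1}
    - {"dx": 0,"dy": 0,"dz": 0,"turn": 0,"fingers": -1}
  squeeze: 40

```text
clock: 2.15
position: [0.4087, -0.2647, 0.242]
ee_rot: [0.0, 0.845, -0.534, 0.002]
contact_force: [-1.0, -0.4, -0.7]
width: 0.0854
```

```bash
cat > w.py <<'E'
from h import *
import sys
st=get_state(); print(st["clock"],st["position"].round(4),st["ee_rot"].round(3),st["width"],st["contact_force"].round(1))
im=get_image("wrist"); save(im,sys.argv[1]+".png")
for m in masks_of(im,"shaker"):
    ys,xs=np.nonzero(m["region"]); print(m["p"],m["xy"],xs.min(),xs.max(),ys.min(),ys.max(),ray(im,(xs.mean(),ys.mean()),.045,st).round(3))
print("cam",(-cam(im,st)[1].T@cam(im,st)[2]).round(3))
E
python3 w.py w2
```

```text
2.15 [ 0.4087 -0.2647  0.242 ] [ 0.     0.845 -0.534  0.002] 0.08542270015089679 [-1.  -0.4 -0.7]
0.6 [322.1, 212.4] 295 346 184 244 [ 0.406 -0.274  0.045]
cam [ 0.468 -0.236  0.373]
```

View pics/w2.png

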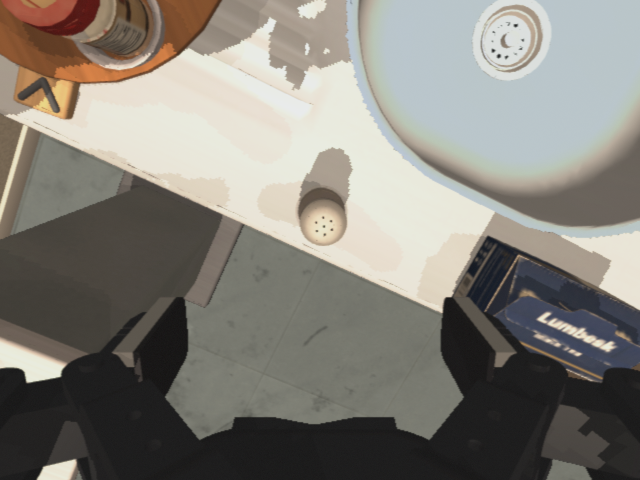

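The wrist view shows the shaker's cap centred at about (324,225), with free space round it.

Run:
```python
from h import *
st=get_state(); im=get_image("wrist")
print("cap",ray(im,(324,226),.088,st).round(4),"bottom edge",ray(im,(322,188),.06,st).round(3),"arrow",ray(im,(40,90),.016,st).round(3))
```

```text
cap [ 0.406  -0.2788  0.088 ] bottom edge [ 0.426 -0.269  0.06 ] arrow [ 0.395 -0.035  0.016]
```

Emit:
play_rows:
  series:
    - {"dx": -3,"dy": -11,"dz": -10,"turn": 0,"fingers": -1}
    - {"dx": 0,"dy": 0,"dz": -38,"turn": 0,"fingers": -1}
    - {"dx": 0,"dy": 0,"dz": -38,"turn": 0,"fingers": -1}
    - {"dx": 0,"dy": 0,"dz": -30,"turn": 0,"fingers": -1}
    - {"dx": 0,"dy": 0,"dz": 0,"turn": 0,"fingers": -1}

```text
clock: 2.72
position: [0.4017, -0.2927, 0.1233]
ee_rot: [0.006, 0.843, -0.539, 0.008]
contact_force: [-0.5, 0.1, 0.2]
width: 0.085
```

```bash
python3 w.py w3
```

```text
2.7167 [ 0.4017 -0.2927  0.1233] [ 0.006  0.843 -0.539  0.008] 0.08498493655248086 [-0.5  0.1  0.2]
0.69 [280.0, 230.7] 238 321 183 282 [ 0.404 -0.274  0.045]
cam [ 0.461 -0.263  0.254]
```

View pics/w3.png

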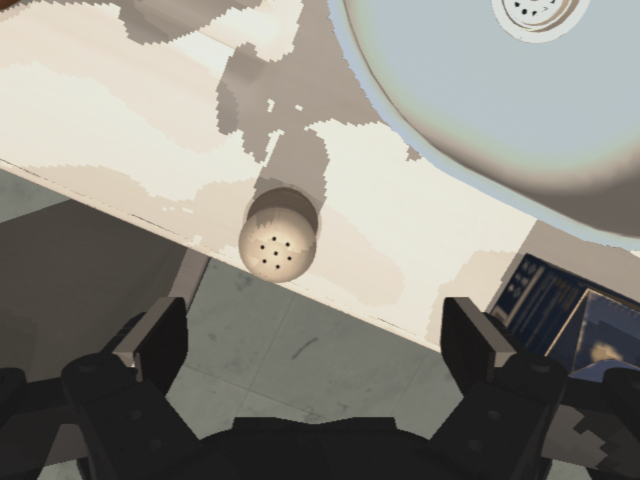

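The cap is at about (278,246). The tool drifted about 17 mm in -y, so I'll correct that before going down.

Emit:
play_rows:
  series:
    - {"dx": 3,"dy": 17,"dz": 0,"turn": 0,"fingers": -1}
    - {"dx": 0,"dy": 0,"dz": 0,"turn": 0,"fingers": -1}
    - {"dx": 0,"dy": 0,"dz": 0,"turn": 0,"fingers": -1}

```text
clock: 3.07
position: [0.4095, -0.2838, 0.1325]
ee_rot: [0.008, 0.841, -0.54, 0.017]
contact_force: [0.4, -1.2, 0.0]
width: 0.0854
```

Run:
```python
from h import *
st=get_state(); im=get_image("wrist"); print(st["position"],st["ee_rot"])
m=masks_of(im,"shaker")[0]; ys,xs=np.nonzero(m["region"])
print(xs.min(),xs.max(),ys.min(),ys.max(),ray(im,(xs.mean(),ys.mean()),.055,st).round(4))
g=im["pixels"]
# predicted outline for shaker candidates -> fit by IoU of mask
from scipy.optimize import minimize
def sil(x,y):
    pts=[]
    out=np.zeros((480,640),np.uint8)
    for z0,z1,r in[(0,.066,.022),(.066,.08,.017)]:
        p=[proj(im,[x+r*np.cos(a),y+r*np.sin(a),z],st) for z in(z0,z1) for a in np.linspace(0,6.28,24)]
        cv2.fillConvexPoly(out,cv2.convexHull(np.array(p,np.float32)).astype(np.int32),1)
    return out>0
M=m["region"]; best=max((( (sil(x,y)&M).sum()/(sil(x,y)|M).sum(),x,y) for x in np.arange(.395,.415,.002) for y in np.arange(-.285,-.262,.002)))
print(best)
```

```text
[ 0.40954614 -0.28375589  0.1324515 ] [ 0.0083936   0.8412501  -0.54032669  0.01657957]
250 325 200 297 [ 0.4071 -0.2733  0.055 ]
(np.float64(0.7915678524374177), np.float64(0.40700000000000003), np.float64(-0.27299999999999996))
```

Run:
```python
from h import *
s=get_state()
for k in("clock","qpos","qd","effort","position","contact_force","moment"): print(k,np.round(s[k],3))
q=s["ee_rot"]; print(R.from_quat([q[1],q[2],q[3],q[0]]).as_matrix().round(3))
```

```text
clock 3.167
qpos [-0.738  0.236  1.86  -0.013  1.01   0.411]
qd [ 0.003  0.006  0.012  0.003 -0.003  0.003]
effort [ 4.5000e-02 -3.5328e+01 -2.0681e+01 -4.8000e-02 -1.6400e-01 -2.0000e-03]
position [ 0.409 -0.283  0.132]
contact_force [-0.901  0.029 -0.19 ]
moment [ 0.01  -0.025  0.001]
[[ 0.415 -0.91   0.019]
 [-0.909 -0.416 -0.031]
 [ 0.036 -0.004 -0.999]]
```

Emit:
play_rows:
  series:
    - {"dx": 0,"dy": 0,"dz": 0,"turn": 0,"fingers": -1}
    - {"dx": 0,"dy": 0,"dz": 0,"turn": 0,"fingers": -1}

```text
clock: 3.33
position: [0.4101, -0.2851, 0.1341]
ee_rot: [0.009, 0.841, -0.541, 0.018]
contact_force: [-0.3, -0.1, -0.2]
width: 0.0852
```

Emit:
play_rows:
  series:
    - {"dx": -2,"dy": 5,"dz": -8,"turn": 0,"fingers": -1}
    - {"dx": -2,"dy": 5,"dz": -15,"turn": 0,"fingers": -1}
    - {"dx": 0,"dy": 0,"dz": -15,"turn": 0,"fingers": -1}
    - {"dx": 0,"dy": 0,"dz": -8,"turn": 0,"fingers": -1}

```text
clock: 3.67
position: [0.4075, -0.2765, 0.089]
ee_rot: [0.01, 0.841, -0.541, 0.023]
contact_force: [0.1, 0.5, -0.3]
width: 0.0855
```

Emit:
play_rows:
  series:
    - {"dx": -1,"dy": 1,"dz": -20,"turn": 0,"fingers": -1}
    - {"dx": 0,"dy": 0,"dz": -22,"turn": 0,"fingers": -1}
    - {"dx": 0,"dy": 0,"dz": -6,"turn": 0,"fingers": -1}

```text
clock: 3.92
position: [0.4061, -0.2748, 0.0388]
ee_rot: [0.01, 0.841, -0.541, 0.023]
contact_force: [-0.8, 0.5, 0.1]
width: 0.0854
```

Emit:
play_rows:
  series:
    - {"dx": 0,"dy": 0,"dz": 0,"turn": 0,"fingers": 1}
    - {"dx": 0,"dy": 0,"dz": 0,"turn": 0,"fingers": 1}
    - {"dx": 0,"dy": 0,"dz": 0,"turn": 0,"fingers": 1}
    - {"dx": 0,"dy": 0,"dz": 0,"turn": 0,"fingers": 1}
    - {"dx": 0,"dy": 0,"dz": 0,"turn": 0,"fingers": 1}
  squeeze: 40

```text
clock: 4.33
position: [0.4063, -0.2748, 0.0394]
ee_rot: [0.009, 0.841, -0.54, 0.022]
contact_force: [-1.0, 0.3, -1.3]
width: 0.0398
```

Emit:
play_rows:
  series:
    - {"dx": 0,"dy": 0,"dz": 0,"turn": 0,"fingers": 1}
    - {"dx": 0,"dy": 0,"dz": 6,"turn": 0,"fingers": 1}
    - {"dx": 0,"dy": 0,"dz": 18,"turn": 0,"fingers": 1}
    - {"dx": 0,"dy": 0,"dz": 30,"turn": 0,"fingers": 1}
    - {"dx": 0,"dy": 0,"dz": 38,"turn": 0,"fingers": 1}
    - {"dx": 0,"dy": 0,"dz": 30,"turn": 0,"fingers": 1}
    - {"dx": 0,"dy": 0,"dz": 6,"turn": 0,"fingers": 1}

```text
clock: 4.92
position: [0.4044, -0.2732, 0.1741]
ee_rot: [0.009, 0.841, -0.541, 0.021]
contact_force: [1.1, -0.2, 0.0]
width: 0.0399
```

```bash
python3 w.py w4
python3 - <<'E'
from h import *
im=get_image("side"); save(im,"s4.png")
a=cv2.resize(cv2.imread("pics/s4.png")[160:360,220:460],None,fx=2.5,fy=2.5,interpolation=3)
b=cv2.resize(cv2.imread("pics/w4.png"),None,fx=.3,fy=.3); a[:144,-192:]=b
cv2.imwrite("pics/c4.png",a)
for l in("bay","seat","hub"):
  for m in masks_of(im,l)[:3]: print(l,m["p"],m["xy"],ray(im,m["xy"],.054).round(3))
E
```

```text
4.9167 [ 0.4044 -0.2732  0.1741] [ 0.009  0.841 -0.541  0.021] 0.039905475160445215 [ 1.1 -0.2  0. ]
0.61 [54.2, 25.0] 0 144 0 66 [ 0.454 -0.101  0.045]
0.6 [318.8, 338.7] 255 390 241 423 [ 0.338 -0.313  0.045]
cam [ 0.461 -0.241  0.305]
bay 0.82 [308.7, 232.4] [ 0.497 -0.017  0.054]
seat 0.24 [310.0, 231.9] [ 0.501 -0.02   0.054]
hub 0.68 [308.3, 234.6] [ 0.488 -0.021  0.054]
hub 0.16 [443.5, 319.5] [ 0.396 -0.489  0.054]
```

View pics/c4.png

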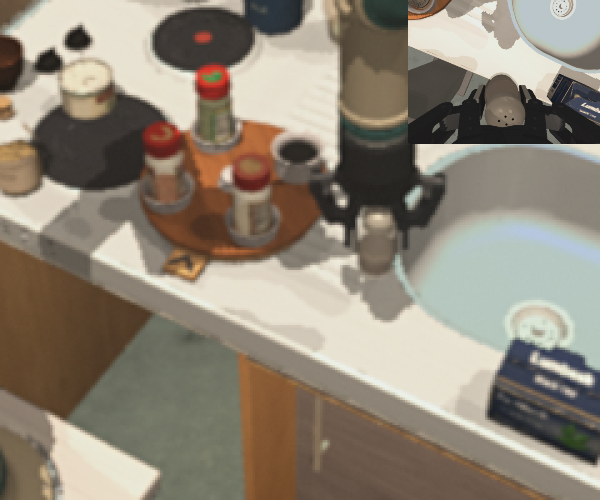

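The shaker is held upright between the fingers above the worktop. The bay collar is visible at crop (297,155).

Emit:
play_rows:
  series:
    - {"dx": 8,"dy": 9,"dz": 4,"turn": 0,"fingers": 1}
    - {"dx": 18,"dy": 21,"dz": 4,"turn": 0,"fingers": 1}
    - {"dx": 24,"dy": 27,"dz": 0,"turn": 0,"fingers": 1}
    - {"dx": 24,"dy": 27,"dz": 0,"turn": 0,"fingers": 1}
    - {"dx": 22,"dy": 26,"dz": 0,"turn": 0,"fingers": 1}
    - {"dx": 12,"dy": 14,"dz": 0,"turn": 0,"fingers": 1}
    - {"dx": 5,"dy": 6,"dz": 0,"turn": 0,"fingers": 1}

```text
clock: 5.8
position: [0.511, -0.1339, 0.1619]
ee_rot: [0.01, 0.839, -0.544, 0.002]
contact_force: [-1.0, 0.2, -1.0]
width: 0.0398
```

```bash
python3 w.py w5
python3 - <<'E'
from h import *
s=get_state();q=s["ee_rot"]; print(R.from_quat([q[1],q[2],q[3],q[0]]).as_matrix().round(3))
im=get_image("side"); save(im,"s5.png")
E
```

```text
5.8 [ 0.511  -0.1339  0.1619] [ 0.01   0.839 -0.544  0.002] 0.03979759515001479 [-1.   0.2 -1. ]
0.89 [315.9, 338.5] 255 390 241 424 [ 0.445 -0.168  0.045]
cam [ 0.572 -0.105  0.292]
[[ 0.408 -0.913 -0.009]
 [-0.913 -0.408 -0.018]
 [ 0.013  0.015 -1.   ]]
```

View pics/w5.png

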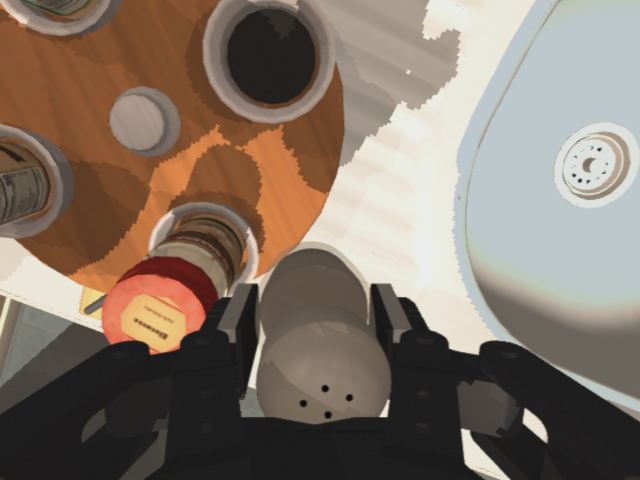

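The wrist view shows the bay mouth centred at about (270,58), the black seat at (271,56) and the hub top at (137,120). All are clear of the shaker.

Run:
```python
from h import *
st=get_state(); im=get_image("wrist")
print(st["position"])
b=ray(im,(270,58.5),.064,st);s=ray(im,(271.5,56),.054,st);h=ray(im,(137,120),.048,st)
print(b,s,h,np.linalg.norm((s-h)[:2]))
q=st["ee_rot"];M=R.from_quat([q[1],q[2],q[3],q[0]]).as_matrix();print("shaker base offset",M@[0,0,.039])
# shaker in hand: bottom edge of body & dome in picture vs. model straight along tool z
for z,r in((.039,.022),(-.027,.022),(-.05,.0)):
    c=st["position"]+M@[0,0,z]; print(z,proj(im,c,st),[np.round(proj(im,c+M@[r*a,r*bb,0],st)) for a,bb in((1,0),(-1,0),(0,1),(0,-1))])
```

```text
[ 0.50932387 -0.13606481  0.1624648 ]
[ 0.58705686 -0.07905172  0.064     ] [ 0.5892112  -0.07808146  0.054     ] [ 0.52858566 -0.02194825  0.048     ] 0.08262199184722013
shaker base offset [-0.00033599 -0.00075537 -0.03899124]
0.039 [np.float64(313.0911024421527), np.float64(279.2511217319363)] [array([364., 279.]), array([262., 279.]), array([313., 326.]), array([313., 230.])]
-0.027 [np.float64(312.62329104747425), np.float64(365.64402976513884)] [array([392., 366.]), array([234., 366.]), array([313., 432.]), array([313., 292.])]
-0.05 [np.float64(312.31334386317116), np.float64(422.88341917132993)] [array([312., 423.]), array([312., 423.]), array([312., 423.]), array([312., 423.])]
```

Emit:
play_rows:
  series:
    - {"dx": 8,"dy": 6,"dz": 0,"turn": 0,"fingers": 1}
    - {"dx": 18,"dy": 12,"dz": 0,"turn": 0,"fingers": 1}
    - {"dx": 20,"dy": 14,"dz": 0,"turn": 0,"fingers": 1}
    - {"dx": 18,"dy": 12,"dz": 0,"turn": 0,"fingers": 1}
    - {"dx": 10,"dy": 8,"dz": 0,"turn": 0,"fingers": 1}
    - {"dx": 4,"dy": 3,"dz": 0,"turn": 0,"fingers": 1}

```text
clock: 6.5
position: [0.5858, -0.0865, 0.1629]
ee_rot: [0.012, 0.835, -0.551, 0.001]
contact_force: [0.7, 0.7, -0.3]
width: 0.0398
```

```bash
python3 w.py w6
```

```text
6.5 [ 0.5858 -0.0865  0.1629] [ 0.012  0.835 -0.551  0.001] 0.039832350123188295 [ 0.7  0.7 -0.3]
0.86 [315.8, 340.4] 255 390 241 423 [ 0.519 -0.12   0.045]
cam [ 0.648 -0.058  0.293]
```

Emit:
play_rows:
  series:
    - {"dx": 1,"dy": 3,"dz": -6,"turn": 0,"fingers": 1}
    - {"dx": 1,"dy": 4,"dz": -14,"turn": 0,"fingers": 1}
    - {"dx": 0,"dy": 0,"dz": -16,"turn": 0,"fingers": 1}
    - {"dx": 0,"dy": 0,"dz": -6,"turn": 0,"fingers": 1}

```text
clock: 6.93
position: [0.5844, -0.0823, 0.1208]
ee_rot: [0.013, 0.834, -0.552, 0.002]
contact_force: [-0.2, -0.3, -0.6]
width: 0.0398
```

```bash
python3 w.py w7
python3 - <<'E'
from h import *
st=get_state(); im=get_image("side"); save(im,"s7.png")
b=cv2.imread("pics/w7.png")
a=cv2.imread("pics/s7.png")[180:270,265:385]
a=cv2.resize(a,(320,240),interpolation=3)
w=cv2.imread("pics/w7.png"); w=cv2.resize(w[120:480,80:560],(480,360))
o=np.zeros((360,800,3),np.uint8); o[:,:480]=w; o[:240,480:]=a; cv2.imwrite("pics/c7.png",o)
E
```

```text
6.9333 [ 0.5844 -0.0823  0.1208] [ 0.013  0.834 -0.552  0.002] 0.03981313982476714 [-0.2 -0.3 -0.6]
0.56 [317.2, 340.8] 254 390 241 423 [ 0.539 -0.106  0.045]
cam [ 0.647 -0.054  0.25 ]
```

View pics/c7.png

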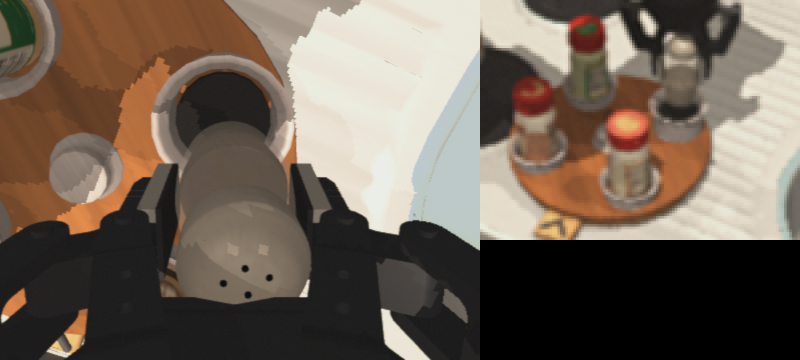

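The bay mouth's outer edge passes through full-image points (231,230), (377,235) and (304,174). The shaker's bottom is just short of it, slightly to the right.

Run:
```python
from h import *
from scipy.optimize import least_squares
st=get_state(); im=get_image("wrist"); p=st["position"];print(p)
pts=[(231,230),(240,200),(262,183),(304,174),(346,180),(368,200),(377,235)]
P=np.array([ray(im,q,.064,st)[:2] for q in pts])
s=least_squares(lambda v:np.hypot(*(P-v[:2]).T)-v[2],[.587,-.08,.031]); print("mouth",s.x,np.abs(s.fun).max())
q=st["ee_rot"];M=R.from_quat([q[1],q[2],q[3],q[0]]).as_matrix();print(M.round(3))
# hub top
h=ray(im,(165,287),.048,st);print("hub",h,np.hypot(*(s.x[:2]-h[:2])))
# shaker bottom silhouette far edge row 242 at col 314: implied offset along tool y for various depths (r=.022)
from scipy.optimize import brentq
for z in(.030,.035,.039):
    print(z,brentq(lambda y:proj(im,p+M@[0,y-.022,z],st)[1]-242,-.03,.03))
# dome: top edge of visible body shoulder
```

```text
[ 0.5856923  -0.08242261  0.12238482]
mouth [ 0.59233888 -0.07636004  0.03494842] 0.0017150995222332197
[[ 0.391 -0.92  -0.009]
 [-0.92  -0.391 -0.025]
 [ 0.019  0.018 -1.   ]]
hub [ 0.53874781 -0.02046606  0.048     ] 0.07743474203035328
0.03 0.002741296734735708
0.035 0.004193759894992716
0.039 0.005355730423199849
```

Run:
```python
from h import *
st=get_state(); im=get_image("wrist"); p=st["position"]; print(p,cam(im,st)[0],im["cx"],im["cy"])
a=np.ascontiguousarray(im["pixels"][:,:,::-1])
q=st["ee_rot"];M=R.from_quat([q[1],q[2],q[3],q[0]]).as_matrix()
t=np.linspace(0,2*np.pi,60)
def circ(c,r,col,A=np.eye(3)):
    pts=np.array([proj(im,np.array(c)+A@[r*np.cos(x),r*np.sin(x),0],st) for x in t])
    cv2.polylines(a,[np.round(pts*16).astype(np.int32)],True,col,1,cv2.LINE_AA,4)
circ([.587,-.079,.064],.030,(0,255,0)); circ([.5286,-.022,.048],.022,(0,255,0))
circ([.592,-.0765,.064],.030,(0,0,255)); circ([.592,-.0765,.054],.022,(0,0,255))
for z in(.039,-.027): circ(p+M@[0,.003,z],.022,(255,0,0),M)
circ(p+M@[0,.003,-.05],.004,(255,0,0),M)
cv2.imwrite("pics/o8.png",cv2.resize(a[120:480,80:480],(800,720)[:2])[:600])
```

```text
[ 0.58642455 -0.08249088  0.12309569] 422.6899130326503 313.9167966570822 233.4739095021734
```

View pics/o8.png

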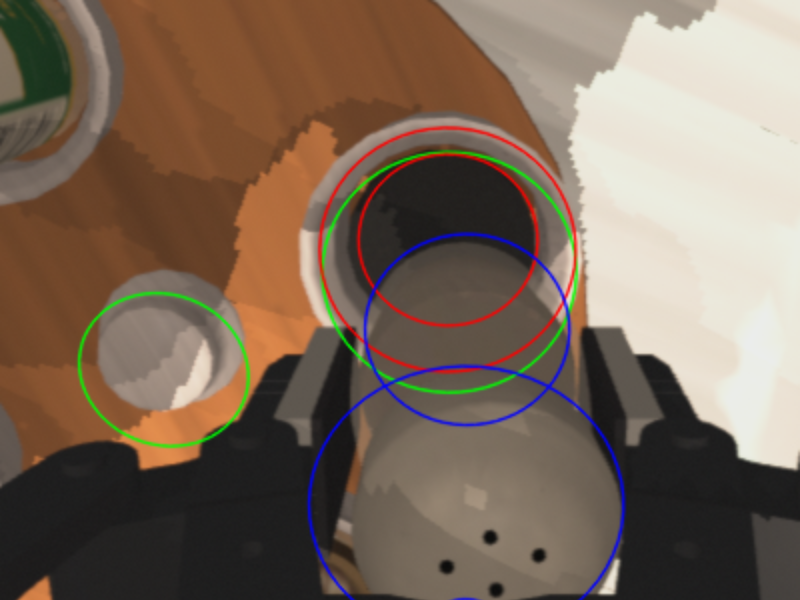

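The red circle at (0.592,-0.0765) fits the bay mouth. The shaker's base sits about 10 mm short of it in both x and y, so I'll correct that and go down into the mouth.

Emit:
play_rows:
  series:
    - {"dx": 4,"dy": 4,"dz": 0,"turn": 0,"fingers": 1}
    - {"dx": 5,"dy": 5,"dz": -4,"turn": 0,"fingers": 1}
    - {"dx": 2,"dy": 1,"dz": -5,"turn": 0,"fingers": 1}

```text
clock: 7.43
position: [0.6004, -0.0728, 0.1175]
ee_rot: [0.011, 0.833, -0.552, 0.007]
contact_force: [-0.2, 0.1, -0.6]
width: 0.0396
```

Emit:
play_rows:
  series:
    - {"dx": -3,"dy": 0,"dz": -8,"turn": 0,"fingers": 1}
    - {"dx": 0,"dy": 0,"dz": -9,"turn": 0,"fingers": 1}

```text
clock: 7.6
position: [0.5994, -0.0722, 0.1007]
ee_rot: [0.01, 0.834, -0.552, 0.009]
contact_force: [-0.5, -0.7, -1.1]
width: 0.04
```

Run:
```python
from h import *
st=get_state(); im=get_image("wrist"); p=st["position"]; print(p,st["contact_force"])
a=np.ascontiguousarray(im["pixels"][:,:,::-1]); s=get_image("side"); save(s,"s9.png")
o=np.zeros((480,800,3),np.uint8); o[:,:480]=cv2.resize(a[120:440,100:420],(480,480)); o[:240,480:]=cv2.resize(s["pixels"][180:270,265:385,::-1],(320,240),interpolation=3)
cv2.imwrite("pics/c9.png",o)
```

```text
[ 0.59944912 -0.07221458  0.10073464] [-0.47875496 -0.69480389 -1.07280335]
```

View pics/c9.png

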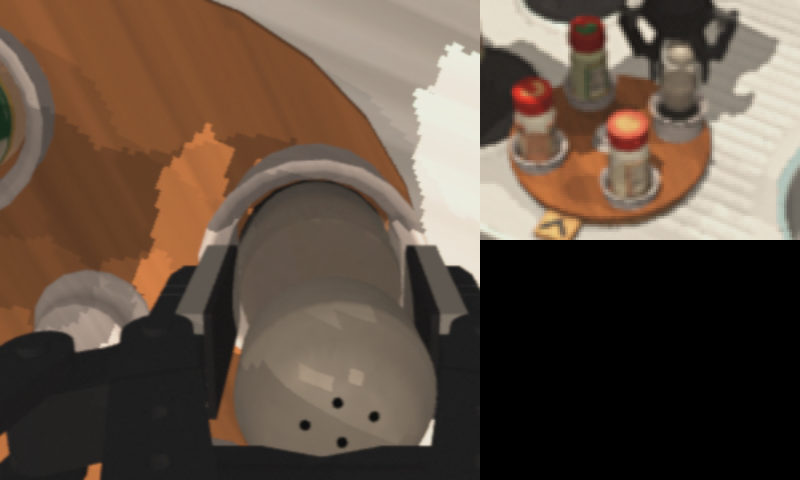

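The shaker is inside the mouth but about 3 mm too far out. I'll shift it back slightly and lower until contact.

Emit:
play_rows:
  series:
    - {"dx": -3,"dy": -1,"dz": -4,"turn": 0,"fingers": 1}
    - {"dx": 0,"dy": 0,"dz": -5,"turn": 0,"fingers": 1}

```text
clock: 7.87
position: [0.5949, -0.0732, 0.0898]
ee_rot: [0.011, 0.834, -0.552, 0.007]
contact_force: [-2.6, 1.6, 4.5]
width: 0.0396
```

Emit:
play_rows:
  series:
    - {"dx": 0,"dy": 0,"dz": -5,"turn": 0,"fingers": 1}
    - {"dx": 0,"dy": 0,"dz": -5,"turn": 0,"fingers": 1}

```text
clock: 8.03
position: [0.5947, -0.0732, 0.0806]
ee_rot: [0.011, 0.834, -0.552, 0.008]
contact_force: [-1.9, 0.6, 8.1]
width: 0.0397
```

Emit:
play_rows:
  series:
    - {"dx": 0,"dy": 0,"dz": -5,"turn": 0,"fingers": 1}
    - {"dx": 0,"dy": 0,"dz": -4,"turn": 0,"fingers": 1}

```text
clock: 8.2
position: [0.5959, -0.0725, 0.0793]
ee_rot: [0.009, 0.833, -0.552, 0.01]
contact_force: [-7.9, 5.4, 29.2]
width: 0.0394
```

Emit:
play_rows:
  series:
    - {"dx": 0,"dy": 0,"dz": -3,"turn": 0,"fingers": 1}
    - {"dx": 0,"dy": 0,"dz": -1,"turn": 0,"fingers": 1}

```text
clock: 8.37
position: [0.5964, -0.0719, 0.081]
ee_rot: [0.008, 0.833, -0.553, 0.012]
contact_force: [0.0, -0.1, 0.1]
width: 0.0397
```

Run:
```python
from h import *
st=get_state(); im=get_image("wrist"); p=st["position"]; print(p,st["contact_force"],st["qpos"].round(2))
a=np.ascontiguousarray(im["pixels"][:,:,::-1]); s=get_image("side"); save(s,"s10.png")
o=np.zeros((480,800,3),np.uint8); o[:,:480]=cv2.resize(a[120:440,100:420],(480,480)); o[:240,480:]=cv2.resize(s["pixels"][180:270,265:385,::-1],(320,240),interpolation=3)
cv2.imwrite("pics/c10.png",o)
```

```text
[ 0.59644012 -0.07192124  0.08096488] [ 0.01635931 -0.05311504  0.05752657] [-0.22  0.44  1.69 -0.03  1.    0.96]
```

View pics/c10.png

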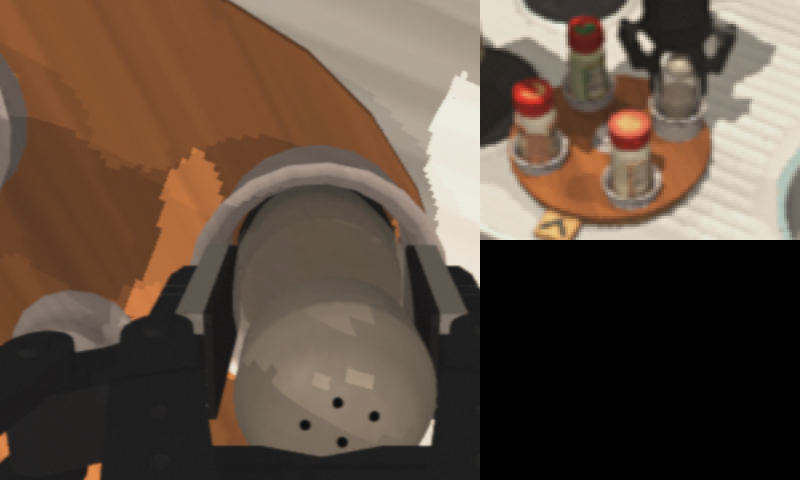

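The shaker is seated deep in the collar. I'll press once more to make sure of it.

Emit:
play_rows:
  series:
    - {"dx": 0,"dy": 0,"dz": -4,"turn": 0,"fingers": 1}
    - {"dx": 0,"dy": 0,"dz": -3,"turn": 0,"fingers": 1}
    - {"dx": 0,"dy": 0,"dz": -3,"turn": 0,"fingers": 1}

```text
clock: 8.72
position: [0.5979, -0.0712, 0.0797]
ee_rot: [0.006, 0.833, -0.553, 0.014]
contact_force: [-5.6, 2.8, 20.3]
width: 0.0396
```

Emit:
play_rows:
  series:
    - {"dx": -4,"dy": -4,"dz": -1,"turn": 0,"fingers": 1}
    - {"dx": -6.8,"dy": -6.5,"dz": -1,"turn": 0,"fingers": 1}
    - {"dx": -7.7,"dy": -5.9,"dz": -1,"turn": 0,"fingers": 1}

```text
clock: 8.97
position: [0.5833, -0.0864, 0.0804]
ee_rot: [0.002, 0.833, -0.553, 0.018]
contact_force: [0.6, 2.5, 8.7]
width: 0.0397
```

Emit:
play_rows:
  series:
    - {"dx": -9,"dy": -5.3,"dz": -1,"turn": 0,"fingers": 1}
    - {"dx": -9,"dy": -4.2,"dz": -1,"turn": 0,"fingers": 1}
    - {"dx": -9.5,"dy": -3.2,"dz": -1,"turn": 0,"fingers": 1}
    - {"dx": -9.5,"dy": -2,"dz": -1,"turn": 0,"fingers": 1}

```text
clock: 9.3
position: [0.5506, -0.1042, 0.0804]
ee_rot: [-0.002, 0.832, -0.554, 0.025]
contact_force: [1.4, 4.6, 9.5]
width: 0.0397
```

Run:
```python
from h import *
st=get_state();q=st["ee_rot"];M=R.from_quat([q[1],q[2],q[3],q[0]]).as_matrix();print(st["position"],st["contact_force"],M[:,2].round(3),st["qpos"].round(2))
im=get_image("side"); save(im,"s11.png")
im=get_image("wrist"); save(im,"w11.png")
```

```text
[ 0.550638   -0.10418774  0.08039114] [1.37319182 4.60436522 9.45112517] [ 0.044 -0.026 -0.999] [-0.3   0.37  1.81 -0.01  0.91  0.88]
```

Emit:
play_rows:
  series:
    - {"dx": -10,"dy": 1.5,"dz": -1,"turn": 0,"fingers": 1}
    - {"dx": -10.4,"dy": 1,"dz": -1,"turn": 0,"fingers": 1}
    - {"dx": -10,"dy": 1,"dz": -1,"turn": 0,"fingers": 1}
    - {"dx": -10,"dy": 2,"dz": -1,"turn": 0,"fingers": 1}

```text
clock: 9.73
position: [0.5162, -0.1036, 0.0804]
ee_rot: [-0.004, 0.831, -0.555, 0.035]
contact_force: [2.3, 2.5, 8.7]
width: 0.0398
```

Emit:
play_rows:
  series:
    - {"dx": -10,"dy": 4,"dz": -1,"turn": 0,"fingers": 1}
    - {"dx": -10.2,"dy": 4,"dz": -1,"turn": 0,"fingers": 1}
    - {"dx": -10,"dy": 5,"dz": -1,"turn": 0,"fingers": 1}
    - {"dx": -9.5,"dy": 6,"dz": -1,"turn": 0,"fingers": 1}

```text
clock: 10.07
position: [0.4838, -0.0896, 0.0806]
ee_rot: [-0.007, 0.829, -0.557, 0.047]
contact_force: [1.0, 0.2, 7.7]
width: 0.0397
```

Run:
```python
from h import *
st=get_state();q=st["ee_rot"];M=R.from_quat([q[1],q[2],q[3],q[0]]).as_matrix();print(st["position"],st["contact_force"],M[:,2].round(3),st["qpos"].round(2),st["clock"])
im=get_image("side"); save(im,"s12.png")
im=get_image("wrist"); save(im,"w12.png")
a=cv2.imread("pics/w12.png");s=cv2.imread("pics/s12.png")
o=np.zeros((600,800,3),np.uint8); o[:,:450]=cv2.resize(s[170:290,255:345],(450,600),interpolation=3); o[:262,450:]=cv2.resize(a,(350,262)); cv2.imwrite("pics/c12.png",o)
```

```text
[ 0.48382822 -0.08957136  0.08056512] [0.96918722 0.22013068 7.66726049] [ 0.086 -0.04  -0.995] [-0.32  0.27  1.99 -0.02  0.8   0.88] 10.0667
```

View pics/c12.png

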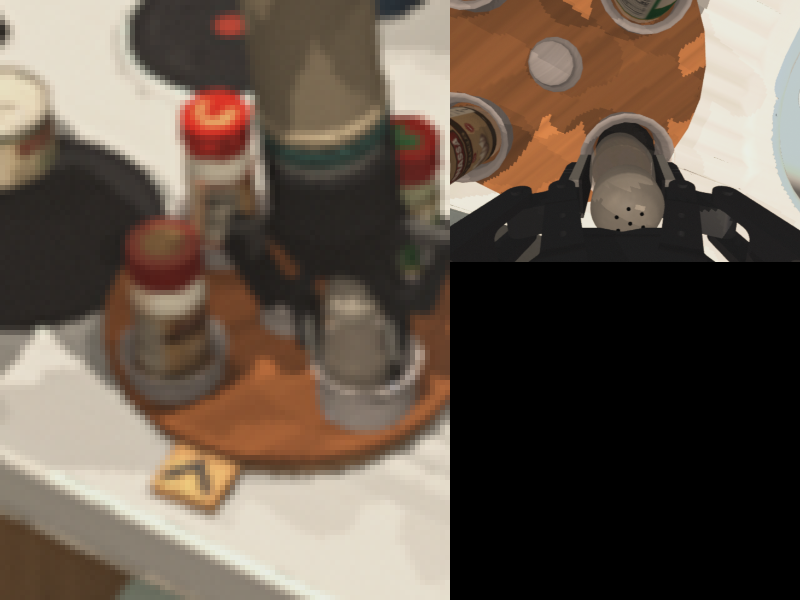

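Emit:
play_rows:
  series:
    - {"dx": 0,"dy": 0,"dz": -1,"turn": 0.06,"fingers": 1}
    - {"dx": 0,"dy": 0,"dz": -1,"turn": 0.12,"fingers": 1}
    - {"dx": 0,"dy": 0,"dz": -1,"turn": 0.12,"fingers": 1}
    - {"dx": 0,"dy": 0,"dz": -1,"turn": 0.12,"fingers": 1}
    - {"dx": 0,"dy": 0,"dz": -1,"turn": 0.12,"fingers": 1}

```text
clock: 10.58
position: [0.4879, -0.091, 0.0806]
ee_rot: [-0.022, 0.95, -0.306, 0.051]
contact_force: [-0.9, 1.6, 10.1]
width: 0.0394
```

```bash
cat > s.py <<'E'
from h import *
st=get_state();q=st["ee_rot"];M=R.from_quat([q[1],q[2],q[3],q[0]]).as_matrix();print(st["position"].round(4),st["contact_force"].round(1),"x",M[:,0].round(3),"z",M[:,2].round(3),st["qpos"].round(2),st["clock"])
E
python3 s.py
```

```text
[ 0.4879 -0.091   0.0806] [-0.9  1.6 10.1] x [ 0.808 -0.584  0.083] z [ 0.11   0.011 -0.994] [-0.36  0.27  1.99  0.07  0.79  0.22] 10.5833
```

Emit:
play_rows:
  series:
    - {"dx": 0,"dy": 0,"dz": -1,"turn": 0.12,"fingers": 1}
    - {"dx": 0,"dy": 0,"dz": -1,"turn": 0.12,"fingers": 1}
    - {"dx": 0,"dy": 0,"dz": -1,"turn": 0.12,"fingers": 1}
    - {"dx": 0,"dy": 0,"dz": -1,"turn": 0.12,"fingers": 1}
    - {"dx": 0,"dy": 0,"dz": -1,"turn": 0.12,"fingers": 1}
    - {"dx": 0,"dy": 0,"dz": -1,"turn": 0.12,"fingers": 1}
    - {"dx": 0,"dy": 0,"dz": -1,"turn": 0.12,"fingers": 1}
    - {"dx": 0,"dy": 0,"dz": -1,"turn": 0.12,"fingers": 1}
    - {"dx": 0,"dy": 0,"dz": -1,"turn": 0.12,"fingers": 1}
    - {"dx": 0,"dy": 0,"dz": -1,"turn": 0.12,"fingers": 1}

```text
clock: 11.42
position: [0.5027, -0.0975, 0.0811]
ee_rot: [-0.051, 0.95, 0.305, 0.048]
contact_force: [0.8, 1.0, 9.7]
width: 0.0398
```

```bash
python3 s.py
```

```text
[ 0.5027 -0.0975  0.0811] [0.8 1.  9.7] x [0.809 0.575 0.123] z [ 0.061  0.127 -0.99 ] [-0.43  0.32  1.9   0.18  0.92 -1.16] 11.4167
```

Emit:
play_rows:
  series:
    - {"dx": -9,"dy": 3,"dz": 0,"turn": 0.12,"fingers": 1}
    - {"dx": -11,"dy": 4,"dz": -0.3,"turn": 0.12,"fingers": 1}
    - {"dx": -10.7,"dy": 5.4,"dz": -0.3,"turn": 0.12,"fingers": 1}

```text
clock: 11.67
position: [0.4791, -0.0901, 0.0813]
ee_rot: [-0.054, 0.877, 0.476, 0.045]
contact_force: [2.4, -0.4, 6.2]
width: 0.0398
```

```bash
python3 s.py
```

```text
[ 0.4791 -0.0901  0.0813] [ 2.4 -0.4  6.2] x [0.543 0.83  0.129] z [ 0.027  0.137 -0.99 ] [-0.43  0.31  1.93  0.17  0.95 -1.52] 11.6667
```

Emit:
play_rows:
  series:
    - {"dx": -9.6,"dy": 7,"dz": -0.3,"turn": 0.12,"fingers": 1}
    - {"dx": -8.5,"dy": 8.5,"dz": -0.3,"turn": 0.12,"fingers": 1}
    - {"dx": -7.2,"dy": 9.6,"dz": -0.3,"turn": 0.12,"fingers": 1}

```text
clock: 11.92
position: [0.4576, -0.0698, 0.0812]
ee_rot: [-0.055, 0.773, 0.631, 0.037]
contact_force: [0.7, -2.3, 6.0]
width: 0.0394
```

```bash
python3 s.py
```

```text
[ 0.4576 -0.0698  0.0812] [ 0.7 -2.3  6. ] x [0.202 0.971 0.127] z [-0.012  0.132 -0.991] [-0.39  0.29  1.95  0.14  0.97 -1.85] 11.9167
```

Emit:
play_rows:
  series:
    - {"dx": -6.4,"dy": 10,"dz": -0.3,"turn": 0.12,"fingers": 1}
    - {"dx": -4.9,"dy": 11,"dz": -0.3,"turn": 0.12,"fingers": 1}
    - {"dx": -3,"dy": 8,"dz": -0.3,"turn": 0.12,"fingers": 1}

```text
clock: 12.17
position: [0.4444, -0.0449, 0.0811]
ee_rot: [-0.056, 0.642, 0.764, 0.026]
contact_force: [-1.2, -2.4, 9.5]
width: 0.0396
```

```bash
python3 s.py
python3 - <<'E'
from h import *
s=get_image("side"); save(s,"s13.png"); im=get_image("wrist"); save(im,"w13.png")
a=cv2.imread("pics/w13.png");s=cv2.imread("pics/s13.png")
o=np.zeros((600,800,3),np.uint8); o[:,:400]=cv2.resize(s[170:290,255:335],(400,600),interpolation=3); o[:300,400:]=cv2.resize(a,(400,300)); cv2.imwrite("pics/c13.png",o)
E
```

```text
[ 0.4444 -0.0449  0.0811] [-1.2 -2.4  9.5] x [-0.169  0.978  0.12 ] z [-0.052  0.112 -0.992] [-0.33  0.28  1.96  0.11  0.99 -2.14] 12.1667
```

Run:
```python
from h import *
im=get_image("side")
for n in ("side0","s12","s13"):
    a=cv2.imread(f"pics/{n}.png"); hsv=cv2.cvtColor(a,cv2.COLOR_BGR2HSV)
    H,S,V=[hsv[:,:,i].astype(int) for i in range(3)]
    red=(((H<7)|(H>172))&(S>150)&(V>70)).astype(np.uint8)
    red[:160]=0; red[260:]=0; red[:,:250]=0; red[:,360:]=0
    k,l,s,c=cv2.connectedComponentsWithStats(red)
    for i in range(1,k):
        if s[i][4]>=15: print(n,"red",s[i],c[i].round(1),ray(im,c[i],.130).round(4))
    yel=((H>12)&(H<25)&(S>90)&(V>150)).astype(np.uint8); yel[:245]=0;yel[290:]=0;yel[:,:275]=0;yel[:,325:]=0
    k,l,s,c=cv2.connectedComponentsWithStats(yel)
    for i in range(1,k):
        if s[i][4]>=15: print(n,"tongue",s[i],c[i].round(1),ray(im,c[i],.014).round(4))
```

```text
side0 red [298 173   6   4  21] [300.6 174.4] [0.6476 0.1034 0.13  ]
side0 red [299 186  12  14 118] [304.6 192.9] [0.5752 0.0425 0.13  ]
side0 red [277 208  15  15 147] [283.8 215.8] [0.4562 0.0401 0.13  ]
side0 red [314 222  14  14 100] [320.8 230.3] [ 0.4572 -0.0869  0.13  ]
side0 tongue [289 264  12   8  43] [295.3 267.4] [ 0.3853 -0.0382  0.014 ]
s12 red [298 173   6   4  19] [300.4 174.5] [0.6468 0.1039 0.13  ]
s12 red [292 188  13  13 114] [297.9 194.7] [0.5578 0.0559 0.13  ]
s12 red [335 194   7  13  62] [338.2 200.5] [ 0.5947 -0.0663  0.13  ]
s12 red [280 215  15  13  93] [287.7 222.8] [0.4367 0.0133 0.13  ]
s12 tongue [286 259  17  12 121] [293.3 265. ] [ 0.39   -0.0278  0.014 ]
s13 red [277 203  14  11  65] [282.8 208.9] [0.48   0.0599 0.13  ]
s13 red [333 207  14  13 115] [340.2 214. ] [ 0.5447 -0.1012  0.13  ]
s13 tongue [286 259  16  12 118] [293.3 265.1] [ 0.3898 -0.0279  0.014 ]
```

Run:
```python
from h import *
st=get_state(); im=get_image("wrist"); a=np.ascontiguousarray(im["pixels"][:,:,::-1])
print("cam",(-cam(im,st)[1].T@cam(im,st)[2]).round(3), "tongue pred px",np.round(proj(im,[.39,-.03,.014],st)), "mark",np.round(proj(im,[.444,-.025,.042],st)))
hsv=cv2.cvtColor(a,cv2.COLOR_BGR2HSV); H,S,V=[hsv[:,:,i].astype(int) for i in range(3)]
for nm,mk in (("yel",(H>14)&(H<28)&(S>90)&(V>150)),("orange",(H>=5)&(H<=14)&(S>120)&(V>80))):
    mk=mk.astype(np.uint8); k,l,s,c=cv2.connectedComponentsWithStats(mk)
    for i in range(1,k):
        if s[i][4]>=300:
            print(nm,s[i],c[i].round(0),ray(im,c[i],.014,st).round(4),ray(im,c[i],.028,st).round(4))
for y in range(0,260,20):
    print(y,[tuple(hsv[y,x]) for x in range(160,480,40)] and " ".join("%d/%d/%d"%tuple(hsv[y,x]) for x in range(140,520,38)))
```

```text
cam [ 0.387 -0.07   0.213] tongue pred px [345. 156.] mark [346. 285.]
yel [ 297  129   94   74 4476] [342. 166.] [ 0.3947 -0.0303  0.014 ] [ 0.3941 -0.0331  0.028 ]
orange [   93   193   445   163 25798] [332. 277.] [ 0.4496 -0.0255  0.014 ] [ 0.4452 -0.0286  0.028 ]
orange [239 375  27  42 590] [251. 401.] [ 0.523  -0.0563  0.014 ] [ 0.5135 -0.0573  0.028 ]
orange [ 81 408  26  35 443] [ 93. 425.] [ 0.5431 -0.1335  0.014 ] [ 0.5321 -0.1291  0.028 ]
0 33/22/130 30/22/128 35/22/129 13/35/133 19/40/70 19/40/70 18/37/69 30/21/132 33/21/132 33/19/132
20 35/22/130 33/20/129 35/21/131 15/34/136 13/36/85 15/31/81 13/34/68 33/22/129 30/20/130 33/19/131
40 30/20/129 33/22/130 33/22/130 33/20/130 17/32/55 15/32/80 12/32/79 30/21/123 33/21/119 33/22/126
60 25/19/236 20/25/236 30/22/129 30/22/130 30/19/131 33/20/126 30/23/66 33/21/122 33/22/115 19/41/117
80 23/18/236 23/18/236 22/19/236 23/19/237 17/44/216 30/18/128 33/22/128 33/20/126 30/21/120 15/63/126
100 23/19/236 25/18/236 25/18/236 23/18/236 23/18/236 23/30/220 22/20/237 28/25/133 33/23/123 16/63/141
120 24/17/236 23/18/236 23/18/237 24/17/236 23/19/236 20/19/237 21/18/237 19/18/237 25/19/236 24/22/236
140 18/27/235 25/18/236 22/20/237 24/17/236 19/26/234 21/116/236 24/106/235 20/19/237 19/33/226 19/32/228
160 18/25/234 18/26/235 25/18/236 23/19/237 18/27/235 13/39/117 14/37/118 21/18/236 19/34/227 18/34/228
180 18/26/235 19/26/234 18/27/235 19/27/234 18/27/234 23/109/236 25/103/236 19/33/227 19/32/226 19/33/227
200 17/27/236 18/25/234 17/27/235 18/26/234 14/72/163 12/164/138 16/130/231 18/34/228 21/33/226 19/34/228
220 18/26/235 18/29/235 18/29/234 12/169/192 13/47/130 12/166/172 13/169/169 12/165/164 18/32/228 20/32/229
240 18/31/231 18/28/234 12/168/190 15/42/226 20/26/30 12/47/135 12/166/171 13/160/99 12/166/181 19/31/229
```

Run:
```python
from h import *
from scipy.optimize import least_squares
st=get_state(); im=get_image("wrist"); a=np.ascontiguousarray(im["pixels"][:,:,::-1]); print(st["position"])
hsv=cv2.cvtColor(a,cv2.COLOR_BGR2HSV); H,S,V=[hsv[:,:,i].astype(int) for i in range(3)]
m=((H>=5)&(H<=14)&(S>120)&(V>80)).astype(np.uint8); k,l,s,c=cv2.connectedComponentsWithStats(m)
i=1+np.argmax(s[1:,4]); m=l==i
pts=[]
for x in range(s[i][0]+5,s[i][0]+s[i][2]-5,4):
    ys=np.nonzero(m[:,x])[0]
    if len(ys): pts.append(ray(im,(x,ys.min()),.025,st)[:2])
P=np.array(pts)
r=least_squares(lambda v:np.hypot(*(P-v).T)-.120,[.527,-.018],loss="soft_l1",f_scale=.002)
print("axis (disc edge)",r.x,"med res",np.median(np.abs(r.fun)),len(P)); 
r2=least_squares(lambda v:np.hypot(*(P-v[:2]).T)-v[2],[.527,-.018,.12],loss="soft_l1",f_scale=.002);print(r2.x)
y=((H>14)&(H<30)&(S>80)&(V>140)).astype(np.uint8);y[:120]=0;y[215:]=0;y[:,:285]=0;y[:,400:]=0
co=max(cv2.findContours(y,0,2)[0],key=cv2.contourArea)[:,0]
W=np.array([ray(im,p,.014,st)[:2] for p in co])
print("tongue rect",cv2.minAreaRect((W*1000).astype(np.float32)))
t=W.mean(0)
for A in(r.x,[.527,-.017]): d=np.array([.3947,-.0303])-A; print("tongue angle",np.degrees(np.arctan2(d[1],d[0])),np.hypot(*d))
# bay angle: collar rim (bright grey) vs shaker mask
for l in("shaker","bay","seat"):
  for q in masks_of(im,l)[:2]:
    yy,xx=np.nonzero(q["region"]); print(l,q["p"],q["xy"],xx.min(),xx.max(),yy.min(),yy.max())
for yv in range(230,330,10): print(yv," ".join("%d/%d/%d"%tuple(hsv[yv,x]) for x in range(220,410,12)))
```

```text
[ 0.44413936 -0.04423604  0.08108112]
axis (disc edge) [ 0.52847276 -0.0178402 ] med res 0.00043733127344383615 109
[ 0.52561448 -0.0183313   0.11746325]
tongue rect ((395.1491394042969, -29.70771598815918), (32.405303955078125, 43.049251556396484), 5.075178623199463)
tongue angle -174.67873469864907 0.13435177239618162
tongue angle -174.2593933610481 0.13296683797097683
shaker 0.75 [318.4, 337.6] 255 391 241 424
bay 0.55 [351.1, 260.1] 81 546 197 479
seat 0.58 [262.8, 258.6] 239 316 237 284
230 12/168/197 12/167/197 12/168/194 12/49/130 19/23/236 14/47/219 13/50/209 13/49/213 15/43/225 16/31/236 12/141/173 12/163/163 12/167/162 12/166/161 12/165/164 12/167/169
240 12/167/189 12/168/185 12/48/177 14/46/218 11/46/134 12/43/78 15/34/30 20/26/29 10/37/41 12/48/134 13/48/175 15/44/227 12/167/170 12/166/172 12/166/164 12/166/154
250 12/169/183 12/165/181 12/50/185 13/44/109 6/34/38 9/40/45 17/50/82 15/60/94 13/63/102 16/50/86 12/47/126 12/48/153 15/47/223 12/167/174 12/160/113 12/161/111
260 12/168/178 13/50/202 13/48/128 8/33/31 12/30/43 16/50/87 14/61/112 14/64/120 14/64/115 15/66/120 1
[... 316 characters left out ...]
16/62/119 14/64/120 15/73/137 14/53/168 14/50/215 12/160/107 12/161/108
290 13/50/202 13/47/115 18/45/126 0/18/28 14/61/108 14/65/117 14/62/120 13/62/120 14/63/121 17/62/119 16/62/119 14/64/119 14/57/126 0/29/35 16/43/89 12/160/110
300 30/7/38 16/45/126 17/43/126 15/49/63 14/68/113 13/63/118 15/64/120 15/67/121 15/65/121 15/67/121 15/66/120 15/64/120 14/65/118 0/20/26 17/41/88 0/8/31
310 8/16/62 18/45/126 0/28/36 15/50/82 14/65/113 13/63/118 16/65/118 16/56/114 16/59/121 16/60/123 16/56/119 15/65/118 13/63/117 10/29/26 16/45/125 15/41/88
320 17/41/87 16/45/126 160/25/31 15/48/85 14/65/113 16/57/103 16/57/116 16/60/128 16/60/137 17/58/149 16/59/133 17/59/126 16/59/108 8/34/30 0/22/35 16/38/87
```

```bash
cat > bay.py <<'E'
from h import *
from scipy.optimize import least_squares
st=get_state(); im=get_image("wrist"); a=np.ascontiguousarray(im["pixels"][:,:,::-1]); p=st["position"]; print(p,st["contact_force"].round(1),st["clock"])
hsv=cv2.cvtColor(a,cv2.COLOR_BGR2HSV); org=(hsv[:,:,1]>125)&(hsv[:,:,0]>=5)&(hsv[:,:,0]<=15)
q=st["ee_rot"];M=R.from_quat([q[1],q[2],q[3],q[0]]).as_matrix(); print("lean",M[:2,2].round(3),"yaw x",M[:2,0].round(2))
c0=np.array(proj(im,[*(p+M@[0,.002,.03])[:2],.064],st))
P=[]
for an in np.radians(np.arange(180,361,5)):      # rays over the upper half
    for r in range(30,140):
        x,y=(c0+r*np.array([np.cos(an),np.sin(an)])).round().astype(int)
        if 0<=x<640 and 0<=y<480 and org[y,x] and org[int(y+2*np.sin(an)),int(x+2*np.cos(an))]:
            P.append(ray(im,(x,y),.062,st)[:2]);break
P=np.array(P)
s=least_squares(lambda v:np.hypot(*(P-v[:2]).T)-v[2],[*p[:2],.034],loss="soft_l1",f_scale=.001)
A=np.array([.5285,-.0178]);d=s.x[:2]-A
print("collar",s.x.round(4),len(P),"res",np.median(abs(s.fun)).round(4),"r",np.hypot(*d).round(4),"angle",np.degrees(np.arctan2(d[1],d[0])).round(1),"target -174.8; to go mm",((A+.085*np.array([-.9959,-.0906])-s.x[:2])*1000).round(1))
E
python3 bay.py
```

```text
[ 0.44423997 -0.04452775  0.08109784] [-1.6 -0.6  9.1] 12.5667
lean [-0.053  0.114] yaw x [-0.16  0.98]
collar [ 0.4471 -0.0475  0.0337] 37 res 0.001 r 0.0867 angle -159.9 target -174.8; to go mm [-3.2 22. ]
```

Emit:
play_rows:
  series:
    - {"dx": -2,"dy": 8,"dz": -0.3,"turn": 0.1,"fingers": 1}
    - {"dx": -1,"dy": 10,"dz": -0.3,"turn": 0.1,"fingers": 1}
    - {"dx": 0,"dy": 6,"dz": -0.3,"turn": 0.05,"fingers": 1}

```text
clock: 12.87
position: [0.4401, -0.0253, 0.081]
ee_rot: [-0.058, 0.54, 0.839, 0.016]
contact_force: [-3.0, -1.8, 10.8]
width: 0.04
```

```bash
python3 bay.py; python3 s.py
```

```text
[ 0.4401241  -0.02534367  0.08103714] [-3.  -1.8 10.8] 12.8667
lean [-0.08   0.091] yaw x [-0.41  0.91]
collar [ 0.4427 -0.028   0.0339] 37 res 0.0009 r 0.0864 angle -173.2 target -174.8; to go mm [1.1 2.5]
[ 0.4399 -0.0243  0.081 ] [-2.9  0.4 10.6] x [-0.41   0.905  0.117] z [-0.081  0.092 -0.993] [-0.27  0.28  1.96  0.08  1.   -2.31] 12.9167
```

Emit:
play_rows:
  series:
    - {"dx": 0,"dy": -3,"dz": -0.5,"turn": 0,"fingers": 1}
    - {"dx": 0,"dy": 0,"dz": -0.5,"turn": 0,"fingers": 1}

```text
clock: 13.08
position: [0.4395, -0.0276, 0.0809]
ee_rot: [-0.059, 0.539, 0.84, 0.017]
contact_force: [1.2, -0.7, 10.1]
width: 0.0395
```

```bash
python3 bay.py; python3 bay.py
python3 - <<'E'
from h import *
st=get_state(); im=get_image("wrist")
m=masks_of(im,"shaker")[0]; y,x=np.nonzero(m["region"]); print(m["p"],x.min(),x.max(),y.min(),y.max(),st["width"],st["qd"].round(3))
E
```

```text
[ 0.4394905  -0.02758394  0.08088065] [ 1.2 -0.7 10.1] 13.0833
lean [-0.08   0.091] yaw x [-0.41  0.9 ]
collar [ 0.4428 -0.0302  0.0338] 37 res 0.0008 r 0.0866 angle -171.8 target -174.8; to go mm [1.1 4.7]
[ 0.43948512 -0.02757271  0.08087584] [-0.6  0.7 10.6] 13.1333
lean [-0.08   0.091] yaw x [-0.41  0.9 ]
collar [ 0.4426 -0.0301  0.0337] 37 res 0.0009 r 0.0867 angle -171.8 target -174.8; to go mm [1.2 4.6]
0.73 255 391 242 423 0.03980978430558962 [-0.002  0.001 -0.002  0.002  0.002 -0.001]
```

Emit:
play_rows:
  series:
    - {"dx": 0,"dy": 4,"dz": -0.5,"turn": 0,"fingers": 1}
    - {"dx": 0,"dy": 0,"dz": -0.3,"turn": 0,"fingers": 1}

```text
clock: 13.45
position: [0.4392, -0.0252, 0.081]
ee_rot: [-0.058, 0.54, 0.839, 0.016]
contact_force: [-1.3, 0.7, 6.6]
width: 0.0394
```

```bash
python3 bay.py; python3 bay.py; python3 s.py
```

```text
[ 0.43924623 -0.02521448  0.08095048] [-1.3  0.7  6.6] 13.45
lean [-0.08  0.09] yaw x [-0.41  0.9 ]
collar [ 0.4424 -0.0276  0.0337] 37 res 0.0009 r 0.0867 angle -173.5 target -174.8; to go mm [1.5 2.1]
[ 0.43948322 -0.02567077  0.08094265] [-1.2 -0.4  8.6] 13.5
lean [-0.079  0.089] yaw x [-0.41  0.9 ]
collar [ 0.4426 -0.0283  0.0338] 37 res 0.001 r 0.0866 angle -173.0 target -174.8; to go mm [1.3 2.8]
[ 0.4395 -0.0257  0.0809] [-1.4  0.3  9.1] x [-0.41   0.905  0.114] z [-0.079  0.089 -0.993] [-0.27  0.28  1.96  0.08  1.   -2.31] 13.55
```

```bash
python3 bay.py | tail -1; python3 -c "
from rig import *
print(sign_off())"
```

```text
collar [ 0.4426 -0.0283  0.0338] 37 res 0.0008 r 0.0865 angle -173.0 target -174.8; to go mm [1.2 2.8]
the job is handed in; nothing more can be done
None
```

I gripped the free shaker, lifted it and pressed it into the empty bay. I then turned the carousel about 130° clockwise by the shaker to the arrow. I handed in at about 13.6 s with the fingers still holding it; the sign-off gives no verdict.

**Last checks:**
- **Seat:** on pressing, it travelled about 11 mm and then met a hard stop at 20–29 N. At the end the reaction was still about 9 N upward.
- **Bay position:** the collar fit put the bay about 3 mm (roughly 2°) from the front mark. It was not moving over the last two readings.
- **Grip:** the finger opening was steady at about 40 mm, narrower than the 44 mm body given. The shaker's outline in the wrist picture stayed the same, so it did not slip in the hand.

**What was less certain:**
- **Tilt:** the tool tilted by up to about 0.14 rad during the turn and ended at about 0.12 rad. I put the shaker's own tilt at 0.08–0.12 rad, against the limit of 0.2, but did not measure it directly.
- **Shaker centring:** my estimate from the tool pose put the shaker about 7 mm off the bay centre, close to the 8 mm limit. The collar's clearance should allow only about 4 mm, so I went with that.
- **Carousel angle:** partway through the turn, the tool pose put the bay at −164.5°, while the jar tops and collar put it at about −160°. I used the collar figure.
- **Pictures:** the 12 views ran out before the end, so the last checks are numbers only.

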